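# Fetch the flat-topped slide cassette from the full rack and load the scanner dock

### The job

Take the flat-topped slide cassette (the one without a button on its lid) out of the crowded rack, going in through the one gap behind it, stand it upright on the pale grey rubber pad and let go, then take it again by its labelled faces and stand it gently between the cheeks of the scanner's loading dock, fully down on the bay floor, and leave it there. Keep it upright throughout, set it down rather than dropping it, and do not disturb the other cassettes or the things on the bench.

Things in the scene. Friction and masses are not known exactly. Their poses are not given: they have to be found in the camera images.
- flat_cassette_center (a point): flat-topped slide cassette, to be moved: upright ivory plastic box, 52 mm wide (x), 26 thick (y), 100 tall (z), 120 g; plain flat lid, paper labels on the 52 mm faces. Point: its centre, 50 mm above its underside. Starts in the front row of the rack (robot's side), one of its three middle slots; the back-row slot behind it is empty, the slots beside that one are occupied.
- rack: fixed aluminium rack, 124 (x) by 174 mm (y), 2 rows of 5 slots; origin: centre of its underside. Floor 6 mm thick, slot walls end 28 mm above the bench. Slot centres x -30 (front row, robot's side, open in front) or +30 mm, y -68, -34, 0, 34, 68 mm. Cassettes stand with their width along rack x, 8 mm apart from neighbours both beside and in the other row.
- pad: thin square pale grey rubber pad fixed on the bench, 130 by 130 mm, 4 mm thick, clear on top; origin at the centre of its underside.
- dock: fixed grey loading dock of a slide scanner; origin on the bench, mid bay. Two upright cheeks on its +y and -y sides (10 mm thick, 44 long in x), 62 mm apart inside, 110 mm high above the bench. The x sides are open above low lips; a white drive housing, 62 mm high, begins 90 mm from the origin on the +x side.
- dock_floor (a point): centre of the dock's bay floor, 6 mm above the bench, axes as the dock's. The bay is 62 mm wide between the cheeks (y) and 38 mm between two steel lips (x) that rise 10 mm above this floor. A cassette stands here with its 52 mm width along y, either way round; seated, its centre is 50 mm above this point and the cheeks top it by 4 mm.
- medium_bottle: bystander: bottle 64 mm across, 150 mm tall, origin at its underside.
- dish_stack: bystander: stack of clear dishes, 88 mm across, 58 mm high, origin at its underside.
- tip_box: bystander: pipette-tip box, 120 x 80 x 85 mm, origin at its underside.
- neighbour1: bystander in the rack: slide cassette of the same size (52 x 26 x 100 mm) but with a round metal button, 22 mm across and 8 mm high, on its lid; in the front row. Origin at the centre of its underside.
- neighbour2: bystander in the rack: slide cassette of the same size (52 x 26 x 100 mm) but with a round metal button, 22 mm across and 8 mm high, on its lid; in the front row. Origin at the centre of its underside.
- neighbour3: bystander in the rack: slide cassette of the same size (52 x 26 x 100 mm) but with a round metal button, 22 mm across and 8 mm high, on its lid; in the front row. Origin at the centre of its underside.
- neighbour4: bystander in the rack: slide cassette of the same size (52 x 26 x 100 mm) but with a round metal button, 22 mm across and 8 mm high, on its lid; in the front row. Origin at the centre of its underside.
- neighbour5: bystander in the rack: slide cassette of the same size (52 x 26 x 100 mm) but with a round metal button, 22 mm across and 8 mm high, on its lid; in the back row, next to the empty slot behind the flat-topped cassette. Origin at the centre of its underside.
- neighbour6: bystander in the rack: slide cassette of the same size (52 x 26 x 100 mm) but with a round metal button, 22 mm across and 8 mm high, on its lid; in the back row, next to the empty slot behind the flat-topped cassette. Origin at the centre of its underside.
Not all that is in view belongs to the job. Of the things like the pad, leave any that is red; of the rest the smaller one is meant.

How it is judged:
On the way, in this order (a step that is already met when the one before it is completed fails the run):
1. the flat-topped cassette is lifted out of the rack (height (world z) of flat_cassette_center above 0.1 m), for 0.1 s.
2. it stands upright and released on the pad (x of flat_cassette_center in the frame of pad between -0.07 and 0.07 m and y of flat_cassette_center in the frame of pad between -0.07 and 0.07 m and height (world z) of flat_cassette_center below 0.06 m and angle between flat_cassette_center's own z axis and vertical below 0.15 rad and contact force between flat_cassette and the fingers below 0.05 N and linear speed of flat_cassette below 0.03 m/s and angular speed of flat_cassette below 0.3 rad/s), for 0.2 s.
3. it is lifted off the pad again (height (world z) of flat_cassette_center above 0.075 m), for 0.1 s.
At the end, for the whole second after the job is handed in: the flat-topped cassette stands upright (within 0.15 rad) on the bay floor of the dock (centre 44 to 54 mm above that floor), within 12 mm in x and 10 mm in y of the bay's middle, its width along the dock's y within 0.35 rad, at rest and released (x of flat_cassette_center in the frame of dock_floor between -0.012 and 0.012 m and y of flat_cassette_center in the frame of dock_floor between -0.01 and 0.01 m and z of flat_cassette_center in the frame of dock_floor between 0.044 and 0.054 m and angle between flat_cassette_center's own z axis and vertical below 0.15 rad and angle between the x axis of flat_cassette_center and the y axis of dock, either way round below 0.35 rad and contact force between flat_cassette and the fingers below 0.05 N and linear speed of flat_cassette below 0.03 m/s and angular speed of flat_cassette below 0.3 rad/s); the robot touches nothing.
It fails at once if the flat-topped cassette is tipped more than 0.6 rad (angle between flat_cassette_center's own z axis and vertical above 0.6 rad).
It fails at once if the cassette is dropped or slammed into the dock or on the pad (faster than 0.6 m/s while its centre is over them and less than 110 mm up) ((horizontal distance between flat_cassette_center and dock below 0.04 m or horizontal distance between flat_cassette_center and pad below 0.07 m) and height (world z) of flat_cassette_center below 0.11 m and linear speed of flat_cassette above 0.6 m/s).
It fails at once if another cassette is shifted by more than 25 mm (distance of any of neighbour1, neighbour2, neighbour3, neighbour4, neighbour5, neighbour6 from where it was at the start of the episode above 0.025 m).
It fails at once if a bench bystander is shifted by more than 40 mm (distance of any of medium_bottle, dish_stack, tip_box from where it was at the start of the episode above 0.04 m).
It also fails if it takes over 64 s, if anything falls off the work surface, if the arm or the gripper's body presses on something with over 40 N, if the wrist force passes 120 N, or if a joint passes its speed limit or range.

### The arm

A 6-joint arm with a two-finger parallel gripper is mounted at the origin on the work surface. World frame = base frame: x ahead of the robot, y to its left, z up, the work surface at z = 0. Lengths are in m, angles in rad, forces in N, time in s.
With the tool pointing down it reaches from about 0.3 to 0.775 m from the base axis. Payload 14.6 kg.
Tool frame: the origin (TCP) lies on the centre line of the jaws, within the pads' length; the fingertips stand 19 mm ahead of it and the grasp point (between the pads) is the TCP; y points along the fingers, x is the direction in which the jaws open and shut, and the axes are right-handed (so a half turn about y gives the same grasp; the last joint's range is limited). The gripper opens to 94 mm and grips with 3 to 60 N. Pads are 16 mm wide; open, the fingers measure 119 mm over their backs; the gripper's body (75 mm by 177 mm) begins 78 mm behind the grasp point.
Start: joints at [-1.334, 0.3, 1.521, -0, 1.321, -0.067], TCP at [0.165, -0.525, 0.224] pointing down, gripper open.
Joint ranges: [-3.03, 3.03], [-0.79, 2.21], [0.23, 2.52], [-1.04, 4.18], [0, 3.07], [-2.55, 2.55]. Speed limits (rad/s): [2.22, 2.22, 2.57, 3.14, 3.14, 3.14].

### API

Orientations are given as [roll, pitch, yaw] about the fixed x, y, z axes, in that order (R = Rz(yaw) Ry(pitch) Rx(roll)).
In Python, from station import ctrl, optics gives the robot as it stands.
- The arm moves only by the tool jog_arm, never from a script. Its argument "targets" is a list of rows, each a list of 3 entries, a list of its own where there are three numbers: the finger opening in cm, from 0 to 9.4, then the shift along the tool's x, y, z in cm, then the turn about the tool's y in rad. A call has 1 to 10 rows; each row is the pose to reach, as a shift and turn from the pose commanded when the call began, along the tool's axes at that moment; what a row does not reach only later rows make up. A row lasts 1/10 s, in which the tool goes at most 50 mm and 8.59 degrees, less where a joint would pass 70% of its speed; a pose out of reach is approached as far as the arm can. A call with a gripper value outside its range is refused whole. The fingers move at their own pace and stop on an object; "grip_force" is the grip in N (left out, the last holds). Time passes only in rows, so rows that repeat a pose let the fingers close. It gives the time, the measured TCP pose, the force and the opening at its end, in the units of the state.
- ctrl.get_obs(): the state, without advancing time (a new reading comes with each control period).
- optics.camera(name): name is "scene" or "top" or "wrist"; returns a dict with "img" (384x512x3 uint8, red, green, blue), "range_z" (384x512 float32, m along the optical axis (not along the pixel's ray), 0 where there is no reading), "camera_matrix" (3x3 intrinsics, pixels), "k1" (the pictures are not rectified: a ray, as slopes to the right and down, at radius r is drawn at 1 + k1 r^2 times it, then the intrinsics apply), "world_to_cam" (4x4, takes a point from world to camera coordinates); the wrist camera has in their place "mount" (4x4, takes a point from camera to tool coordinates, whose origin is the TCP and whose axes are the tool frame's). Camera axes: x right, y up, looking along -z (the intrinsics and any distortion apply to the point x, -y, -z); pixel columns grow to the right and rows downward; lengths in m; the calibration is good to about 2 mm. A picture is of the moment at which its call begins: read the wrist's pose just before it.
- ctrl.hand_in(): hands the job in, once; it reports no verdict.
The state is a dict: "time_s": time; "qpos": joint angles; "joint_vel": joint speeds; "tau": joint torques, N m; "ee_pos": TCP position; "eef_rot": TCP orientation; "force": force on the tool from outside, world axes, zero at the start; "moment": the same for the moment, N m; "grip_width": finger opening in m.
Only numpy, scipy, OpenCV 4.12 (cv2) and the standard library are available. Lean on these libraries where they do the work, as an engineer would, in place of code of your own. Each camera call takes 0.05 s, during which the arm holds its last target. There are 200 camera calls.

## Working session

There is one attempt and no reset: what is moved stays moved. The work goes in short steps, Python scripts to look and compute and a tool call to move; the robot and the scene stay as the last step left them, time stands still between calls to the robot, and variables do not carry over. Pictures are saved under pics/ and viewed, about 8 in all and at most 12, crops included, and the job is handed in when it is done.

Besides the shell and the picture viewer there is one more tool, called after "Emit:" by a JSON object that holds its "fn" and its "kwargs". jog_arm: Moves the arm, as the interface text tells. Its arguments: {"type":"object","properties":{"targets":{"type":"array","items":{"type":"array"}},"grip_force":{"type":"number"}},"required":["targets"]}

```bash
ls; mkdir -p pics; cat > h.py <<'E'
import numpy as np, cv2
from scipy.spatial.transform import Rotation as R
from station import ctrl, optics
def tool():
    o=ctrl.get_obs(); T=np.eye(4); T[:3,:3]=R.from_euler('xyz',o['eef_rot']).as_matrix(); T[:3,3]=o['ee_pos']; return T
def shot(name):
    T=tool(); c=optics.camera(name)
    c['c2w']=T@np.array(c['mount']) if 'mount' in c else np.linalg.inv(c['world_to_cam'])
    return c
def cloud(c):
    h,w=c['range_z'].shape; K=np.array(c['camera_matrix'])
    u,v=np.meshgrid(np.arange(w),np.arange(h))
    p=cv2.undistortPoints(np.stack([u,v],-1).reshape(-1,1,2).astype(float),K,np.array([c['k1'],0,0,0,0.])).reshape(h,w,2)
    z=c['range_z'].astype(float)
    P=np.stack([p[...,0]*z,-p[...,1]*z,-z],-1)
    W=P@c['c2w'][:3,:3].T+c['c2w'][:3,3]; W[z==0]=np.nan
    return W
def save(c,n,crop=None,s=1):
    im=c['img'][...,::-1]
    if crop: im=im[crop[1]:crop[3],crop[0]:crop[2]]
    cv2.imwrite('pics/'+n,cv2.resize(im,None,fx=s,fy=s,interpolation=cv2.INTER_CUBIC))
E
python3 - <<'E'
from h import *
o=ctrl.get_obs(); print({k:np.round(v,3) for k,v in o.items()})
a=shot('scene');b=shot('top');
np.savez('s0.npz',W=cloud(a),img=a['img']);np.savez('t0.npz',W=cloud(b),img=b['img'])
for c in(a,b): print(c['k1'],c['c2w'].round(3))
w=optics.camera('wrist'); print(np.array(w['mount']).round(3))
cv2.imwrite('pics/both.png',np.hstack([cv2.resize(x['img'][...,::-1],(512,384)) for x in(a,)]))
save(b,'top.png',s=1.5)
E
```

```text
pics
{'time_s': np.float64(0.0), 'qpos': array([-1.334,  0.3  ,  1.522,  0.   ,  1.321, -0.067]), 'joint_vel': array([-0.001, -0.   , -0.001, -0.001, -0.001, -0.002]), 'tau': array([-2.0000e-03, -5.3181e+01, -3.5274e+01,  7.1000e-02,  2.4000e-02,
       -0.0000e+00]), 'ee_pos': array([ 0.164, -0.525,  0.224]), 'eef_rot': array([-1.571e+00,  1.000e-03, -1.267e+00]), 'force': array([0.258, 0.528, 0.478]), 'moment': array([-0.017,  0.019, -0.059]), 'grip_width': np.float64(0.094)}
-0.10087817829819888 [[-0.839 -0.313  0.444  0.993]
 [ 0.543 -0.487  0.683  0.814]
 [ 0.003  0.815  0.579  0.655]
 [ 0.     0.     0.     1.   ]]
-0.08275957873705675 [[ 0.007  0.996 -0.091  0.448]
 [-1.     0.009  0.019  0.117]
 [ 0.02   0.091  0.996  1.211]
 [ 0.     0.     0.     1.   ]]
[[ 1.     0.    -0.     0.001]
 [-0.     0.227 -0.974 -0.16 ]
 [-0.     0.974  0.227  0.065]
 [ 0.     0.     0.     1.   ]]
```

View pics/top.png

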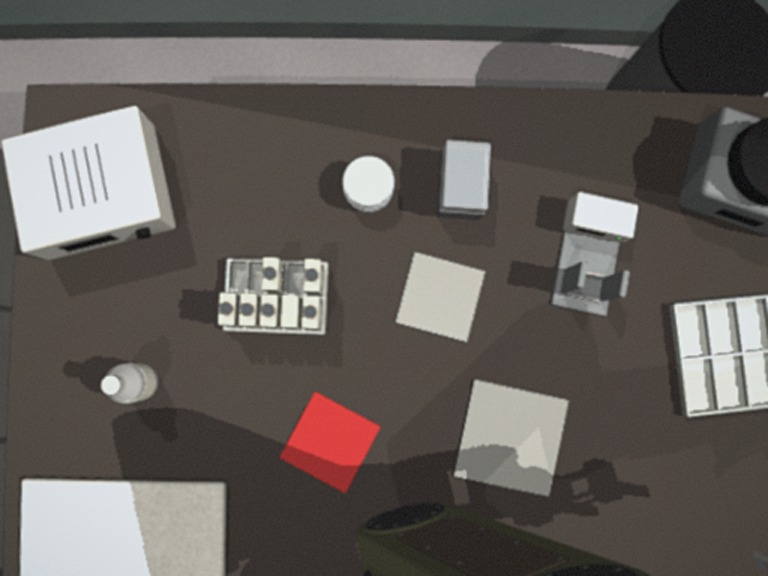

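View pics/both.png

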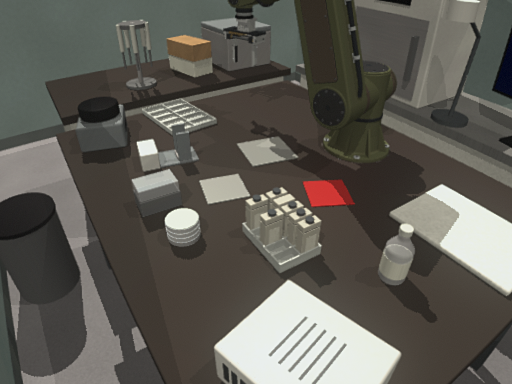

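The top view (1.5x pixels) shows these candidates:
- **Flat-lidded cassette:** (290,310), front row. It has no dark button and the slot behind it (290,275) is empty. The others in the row, at 227, 248, 268 and 311, all have buttons.
- **Pads:** red (330,442) is excluded. Of the two grey ones, (440,297) is smaller than (512,437), so it is the one meant.
- **Dock:** (590,285).

Next I'll confirm this in a crop and measure.

```bash
python3 - <<'E'
from h import *
d=np.load('t0.npz');W=d['W'];img=d['img'].astype(int)
cv2.imwrite('pics/crop.png',cv2.resize(d['img'][160:240,130:430,::-1],None,fx=2.6,fy=2.6,interpolation=cv2.INTER_CUBIC))
Z=W[...,2]
def rect(m,n):
    P=W[m]; P=P[~np.isnan(P[:,0])]
    r=cv2.minAreaRect((P[:,:2]*1000).astype(np.float32)); print(n,len(P),'c',np.round(r[0],1),'size',np.round(r[1],1),'ang',round(r[2],1),'z',np.median(P[:,2]).round(4),P[:,:2].mean(0).round(4))
g=img.min(-1)>110
def box(x0,y0,x1,y1):
    m=np.zeros(Z.shape,bool); m[int(y0/1.5):int(y1/1.5),int(x0/1.5):int(x1/1.5)]=1; return m
rect(box(385,245,495,350)&(Z<.02)&g,'pad'); rect(box(445,370,580,510)&(Z<.02)&g,'bigpad')
rect(box(205,245,340,345)&(Z>.013)&(Z<.035),'rackwalls')
rect(box(205,245,340,345)&(Z>.095),'lids')
rect(box(280,290,299,333)&(Z>.095),'flat')
rect(box(210,285,335,333)&(Z>.095),'frontrow')
rect(box(540,235,640,320)&(Z>.09),'cheeks')
rect(box(540,180,645,245)&(Z>.045)&(Z<.08),'housing')
m=box(540,235,640,320)&(Z<.02)&(Z>.004); rect(m,'dockbase')
for s in (1,-1):
    P=W[box(540,235,640,320)&(Z>.09)]; q=P[(P[:,1]-np.median(P[:,1]))*s>0]; print(len(q),q.mean(0).round(4),q.min(0).round(4),q.max(0).round(4))
E
```

```text
pad 2432 c [555.6 -20.2] size [132.8 133.1] ang 75.1 z 0.0027 [ 0.5547 -0.0196]
bigpad 3994 c [ 306.7 -146.2] size [175.  172.5] ang 77.7 z 0.0043 [ 0.3098 -0.1468]
rackwalls 557 c [550.9 270.5] size [172.8 124.6] ang 88.4 z 0.0262 [0.5541 0.2682]
lids 1657 c [550.4 270.5] size [160.9 111.7] ang 88.2 z 0.1056 [0.5373 0.2607]
flat 224 c [519.4 238.1] size [26.6 51.2] ang 88.5 z 0.1048 [0.52   0.2369]
frontrow 1275 c [528.3 271.4] size [162.   68.5] ang 89.6 z 0.1054 [0.5233 0.2681]
cheeks 214 c [ 577.2 -276.8] size [85.9 44.6] ang 78.6 z 0.1067 [ 0.5764 -0.2737]
housing 986 c [ 694.1 -300.2] size [111.7  61.8] ang 76.8 z 0.0601 [ 0.6931 -0.2976]
dockbase 1019 c [ 593.5 -288.2] size [152.1 180.8] ang 0.4 z 0.0062 [ 0.6004 -0.2835]
107 [ 0.5834 -0.2389  0.1047] [ 0.5624 -0.2475  0.09  ] [ 0.6056 -0.2322  0.1147]
107 [ 0.5693 -0.3084  0.1044] [ 0.5474 -0.3191  0.0905] [ 0.6057 -0.2482  0.1126]
```

View pics/crop.png

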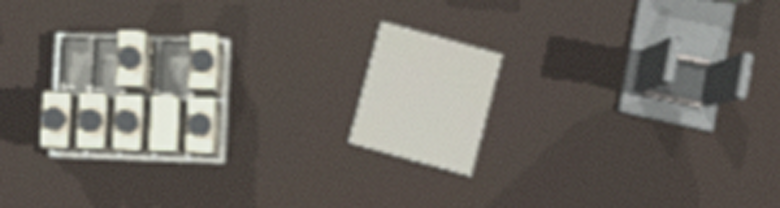

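The crop confirms the flat lid at (165,123) with the empty slot behind it at (172,62), and the pad at (425,98). Now I'll work out the move to hover over it.

```bash
cat >> h.py <<'E'
def to(x,y,z,yaw,T=None):
    T=tool() if T is None else T
    s=T[:3,:3].T@(np.array([x,y,z])-T[:3,3])*100
    y0=np.arctan2(T[1,0],T[0,0]); t=-(yaw-y0); t=(t+np.pi)%(2*np.pi)-np.pi
    print('shift cm',s.round(2),'turn',round(t,3))
E
python3 -c "
from h import *
to(.520,.2375,.23,-.028)"
```

```text
shift cm [-62.09  -0.54  56.72] turn -1.239
```

Emit:
{"fn": "jog_arm", "kwargs": {"targets": [[9.4,[-62.1,-0.6,56.7],-1.24],[9.4,[-62.1,-0.6,56.7],-1.24],[9.4,[-62.1,-0.6,56.7],-1.24],[9.4,[-62.1,-0.6,56.7],-1.24],[9.4,[-62.1,-0.6,56.7],-1.24],[9.4,[-62.1,-0.6,56.7],-1.24],[9.4,[-62.1,-0.6,56.7],-1.24],[9.4,[-62.1,-0.6,56.7],-1.24],[9.4,[-62.1,-0.6,56.7],-1.24],[9.4,[-62.1,-0.6,56.7],-1.24]]}}

```text
time_s: 1.15
ee_pos: [0.3761, -0.0696, 0.2282]
eef_rot: [-1.571, -0.001, -0.025]
force: [0.4, -0.5, 0.3]
grip_width: 0.094
```

```bash
python3 -c "
from h import *
o=ctrl.get_obs();print(o['time_s'],o['ee_pos'],o['eef_rot'],o['joint_vel'].round(2))
to(.520,.2375,.23,-.028)"
```

```text
1.15 [ 0.37606343 -0.06959615  0.22820224] [-1.57099900e+00 -5.91513634e-04 -2.54834848e-02] [ 1.32  0.24 -0.23  0.   -0.02  1.36]
shift cm [13.61 -0.18 31.07] turn 0.003
```

Emit:
{"fn": "jog_arm", "kwargs": {"targets": [[9.4,[13.6,-0.2,31.0],0],[9.4,[13.6,-0.2,31.0],0],[9.4,[13.6,-0.2,31.0],0],[9.4,[13.6,-0.2,31.0],0],[9.4,[13.6,-0.2,31.0],0],[9.4,[13.6,-0.2,31.0],0],[9.4,[13.6,-0.2,31.0],0],[9.4,[13.6,-0.2,31.0],0],[9.4,[13.6,-0.2,31.0],0],[9.4,[13.6,-0.2,31.0],0]]}}

```text
time_s: 2.15
ee_pos: [0.5198, 0.2338, 0.23]
eef_rot: [-1.571, 0.0, -0.028]
force: [-0.3, -0.7, 0.3]
grip_width: 0.094
```

```bash
python3 - <<'E'
from h import *
o=ctrl.get_obs();print(o['time_s'],o['ee_pos'],o['eef_rot'],o['joint_vel'].round(2))
c=shot('wrist');W=cloud(c);np.savez('w1.npz',W=W,img=c['img']);save(c,'w1.png',s=1.2)
Z=W[...,2]
m=(Z>.098)&(Z<.112)&(W[...,0]>.485)&(W[...,0]<.57)&(W[...,1]>.205)&(W[...,1]<.27)
n,l,s,ce=cv2.connectedComponentsWithStats(m.astype(np.uint8))
for i in range(1,n):
    if s[i,4]>200:
        P=W[l==i];print(s[i],cv2.minAreaRect((P[:,:2]*1000).astype(np.float32)),P.mean(0))
E
```

```text
2.15 [0.51980038 0.23375785 0.22998383] [-1.57103963e+00  2.87765667e-04 -2.75908733e-02] [-0.01 -0.01  0.    0.    0.    0.  ]
[236 152  51  16 491] ((522.7052612304688, 262.5771179199219), (15.609392166137695, 51.36854934692383), 88.85629272460938) [0.52335883 0.26166321 0.10579638]
[293 152  15  16 230] ((562.9732666015625, 261.7035827636719), (15.887341499328613, 13.666543006896973), 89.7624282836914) [0.56282343 0.26166773 0.10555699]
[ 236  174   50   26 1254] ((521.5154418945312, 233.75852966308594), (26.00566291809082, 51.90456008911133), 88.33592224121094) [0.52148601 0.23433755 0.10568741]
[237 205  48  11 400] ((520.7511596679688, 209.15077209472656), (8.187578201293945, 50.55970001220703), 89.74007415771484) [0.5203879  0.20990152 0.10493337]
```

View pics/w1.png

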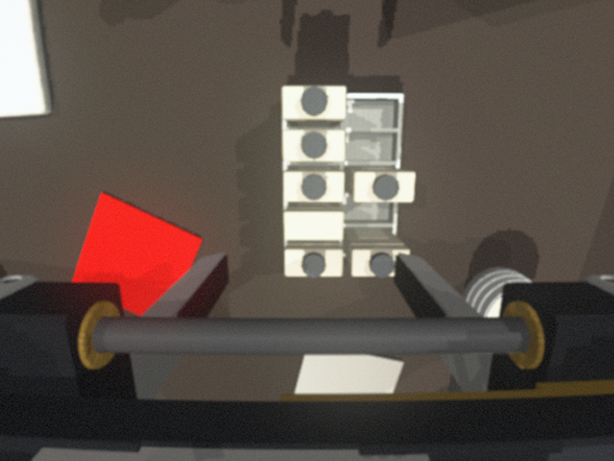

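The view shows the flat cassette at (315,225), with the empty slot at (370,213) and neighbours at (385,187) and (380,262). The back finger fits between those two, so I'll descend.

Emit:
{"fn": "jog_arm", "kwargs": {"targets": [[9.4,[0.1,3,0.15],0],[9.4,[0.1,6,0.15],0],[9.4,[0.1,8.5,0.15],0],[9.4,[0.1,10.5,0.15],0],[9.4,[0.1,12.0,0.15],0],[9.4,[0.1,13.5,0.15],0],[9.4,[0.1,14.5,0.15],0],[9.4,[0.1,15.4,0.15],0],[9.4,[0.1,15.6,0.15],0],[9.4,[0.1,15.6,0.15],0]]}}

```text
time_s: 3.2
ee_pos: [0.5212, 0.236, 0.0741]
eef_rot: [-1.571, -0.0, -0.027]
force: [0.7, 0.4, 0.4]
grip_width: 0.0938
```

Emit:
{"fn": "jog_arm", "kwargs": {"targets": [[4.8,[0,0,0],0],[4.8,[0,0,0],0],[4.8,[0,0,0],0],[4.8,[0,0,0],0],[4.8,[0,0,0],0],[4.8,[0,0,0],0],[4.8,[0,0,0],0],[4.8,[0,0,0],0]], "grip_force": 20}}

```text
time_s: 4.0
ee_pos: [0.5212, 0.2361, 0.0741]
eef_rot: [-1.571, -0.0, -0.027]
force: [0.0, 0.6, 0.4]
grip_width: 0.0519
```

Emit:
{"fn": "jog_arm", "kwargs": {"targets": [[4.8,[0,-1,0],0],[4.8,[0,-3,0],0],[4.8,[0,-5.5,0],0],[4.8,[0,-8,0],0],[4.8,[0,-10.5,0],0],[4.8,[0,-13,0],0],[4.8,[0,-14.6,0],0],[4.8,[0,-14.6,0],0]]}}

```text
time_s: 4.8
ee_pos: [0.5217, 0.2363, 0.2228]
eef_rot: [-1.569, -0.004, -0.027]
force: [0.4, 0.2, -1.5]
grip_width: 0.0522
```

```bash
python3 - <<'E'
from h import *
o=ctrl.get_obs();print(o['time_s'],o['ee_pos'],o['grip_width'])
c=shot('scene');W=cloud(c);save(c,'s1.png',(200,120,400,290),3)
to(.555,-.020,.22,-.028)
E
```

```text
4.8 [0.52172223 0.23632121 0.22277197] 0.052176718727968245
shift cm [  4.07   0.08 -25.51] turn 0.001
```

View pics/s1.png

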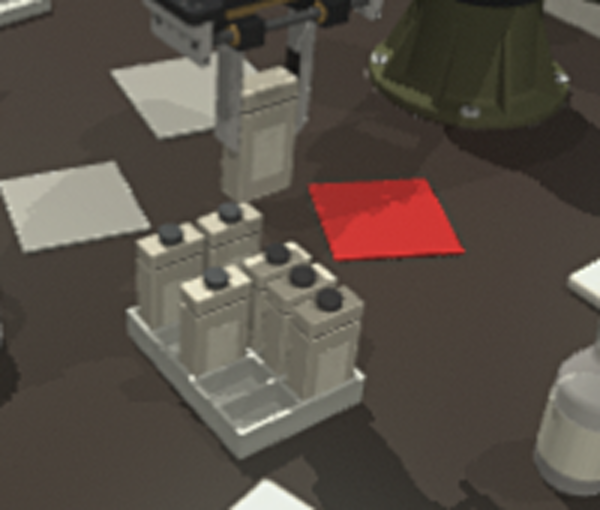

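The cassette hangs upright at (265,135), and the six neighbours and the rack look unchanged. I'll carry it to the pad.

Emit:
{"fn": "jog_arm", "kwargs": {"targets": [[4.8,[0.2,0,-1.5],0],[4.8,[0.8,0,-4.5],0],[4.8,[1.4,0,-8],0],[4.8,[2.0,0,-11.5],0],[4.8,[2.6,0,-15],0],[4.8,[3.2,0,-18.5],0],[4.8,[3.7,0,-21.5],0],[4.8,[4.0,0,-24],0],[4.8,[4.1,0,-25.3],0],[4.8,[4.1,0,-25.5],0]]}}

```text
time_s: 5.85
ee_pos: [0.5548, -0.0214, 0.2192]
eef_rot: [-1.571, 0.001, -0.029]
force: [-0.3, 0.8, -1.6]
grip_width: 0.052
```

```bash
python3 - <<'E'
from h import *
o=ctrl.get_obs();print(o['time_s'],o['ee_pos'],o['eef_rot'],o['grip_width'],o['force'])
for n in('top','scene'):
    c=shot(n);W=cloud(c);
    m=(abs(W[...,0]-.555)<.06)&(abs(W[...,1]+.02)<.06)&(W[...,2]>.1)&(W[...,2]<.27)
    m&=(c['img'].min(-1)>90)
    z=W[m]; print(n,m.sum(),np.percentile(z[:,2],[0.5,2,50,98]) if len(z) else '')
save(c,'s2.png',(150,60,350,230),3)
E
```

```text
5.85 [ 0.55479788 -0.02140813  0.21918467] [-1.57074526e+00  1.43111665e-03 -2.88951557e-02] 0.052008842254122015 [-0.25451087  0.81101629 -1.63815182]
top 0 
scene 615 [0.15445949 0.15705227 0.21171779 0.25547404]
```

View pics/s2.png

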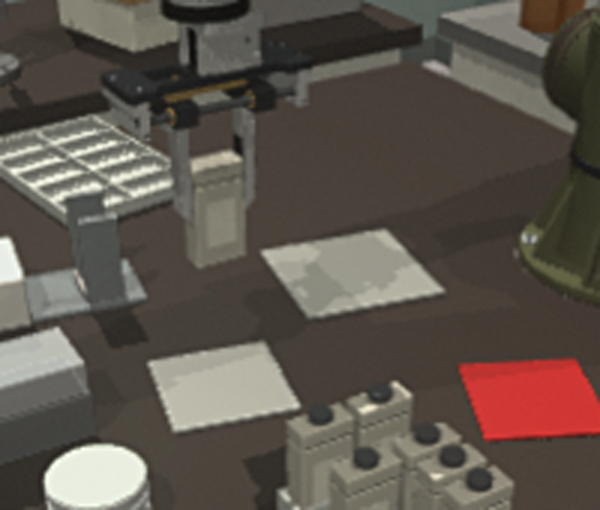

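It is still upright, about 0.15 m above the pad. I'll lower it, slowly at the end.

Emit:
{"fn": "jog_arm", "kwargs": {"targets": [[4.8,[0,2,0.1],0],[4.8,[0,5,0.1],0],[4.8,[0,8,0.1],0],[4.8,[0,10.5,0.1],0],[4.8,[0,12.5,0.1],0],[4.8,[0,13.6,0.1],0],[4.8,[0,14.2,0.1],0],[4.8,[0,14.4,0.1],0],[4.8,[0,14.5,0.1],0],[4.8,[0,14.5,0.1],0]]}}

```text
time_s: 6.95
ee_pos: [0.5556, -0.0189, 0.0757]
eef_rot: [-1.571, -0.001, -0.027]
force: [-0.3, 0.3, -0.8]
grip_width: 0.0519
```

Emit:
{"fn": "jog_arm", "kwargs": {"targets": [[4.8,[0,0.1,0],0],[4.8,[0,0.15,0],0],[4.8,[0,0.15,0],0]]}}

```text
time_s: 7.25
ee_pos: [0.5553, -0.019, 0.0736]
eef_rot: [-1.571, -0.0, -0.027]
force: [-0.4, 0.1, -1.7]
grip_width: 0.0519
```

Emit:
{"fn": "jog_arm", "kwargs": {"targets": [[4.8,[0,0.1,0],0],[4.8,[0,0.1,0],0],[4.8,[0,0.1,0],0]]}}

```text
time_s: 7.55
ee_pos: [0.5552, -0.0189, 0.0725]
eef_rot: [-1.571, 0.0, -0.027]
force: [0.7, -0.3, -1.1]
grip_width: 0.0521
```

Emit:
{"fn": "jog_arm", "kwargs": {"targets": [[4.8,[0,0.1,0],0],[4.8,[0,0.1,0],0],[4.8,[0,0.1,0],0]]}}

```text
time_s: 7.85
ee_pos: [0.5554, -0.019, 0.072]
eef_rot: [-1.571, -0.0, -0.027]
force: [-1.6, 0.4, 5.4]
grip_width: 0.0521
```

Contact: the vertical force rose from −1 to +5 N. I'll release, then lift away.

Emit:
{"fn": "jog_arm", "kwargs": {"targets": [[6.0,[0,0,0],0],[8.0,[0,0,0],0],[9.4,[0,0,0],0],[9.4,[0,0,0],0],[9.4,[0,0,0],0],[9.4,[0,0,0],0],[9.4,[0,0,0],0],[9.4,[0,0,0],0]]}}

```text
time_s: 8.65
ee_pos: [0.5552, -0.0189, 0.0715]
eef_rot: [-1.571, 0.0, -0.027]
force: [0.3, 0.4, -0.5]
grip_width: 0.0939
```

Emit:
{"fn": "jog_arm", "kwargs": {"targets": [[9.4,[0,-2,0],0],[9.4,[0,-5,0],0],[9.4,[0,-8,0],0],[9.4,[0,-11,0],0],[9.4,[0,-13,0],0],[9.4,[0,-13,0],0],[9.4,[0,-13,0],0]]}}

```text
time_s: 9.35
ee_pos: [0.5551, -0.0189, 0.2009]
eef_rot: [-1.571, 0.0, -0.027]
force: [-0.1, -0.4, -1.1]
grip_width: 0.0937
```

```bash
python3 - <<'E'
from h import *
o=ctrl.get_obs();print(o['time_s'],o['ee_pos'],o['qpos'].round(2),o['grip_width'],o['force'])
for n in('wrist','top','scene'):
    c=shot(n);W=cloud(c);Z=W[...,2]
    m=(abs(W[...,0]-.555)<.05)&(abs(W[...,1]+.02)<.04)&(Z>.095)&(Z<.113)
    k,l,s,ce=cv2.connectedComponentsWithStats(m.astype(np.uint8))
    if k<2: print(n,'none'); continue
    i=1+s[1:,4].argmax();P=W[l==i];print(n,s[i],cv2.minAreaRect((P[:,:2]*1000).astype(np.float32)),P.mean(0))
save(c,'s3.png',(150,60,350,230),3)
E
```

```text
9.35 [ 0.5550522  -0.01894434  0.20085571] [-0.1   0.33  1.54 -0.    1.27 -0.07] 0.09374733576957113 [-0.07640689 -0.40529758 -1.0968878 ]
wrist [ 232  181   55   29 1521] ((555.0274047851562, -21.679161071777344), (26.72235107421875, 51.994136810302734), 88.35365295410156) [ 0.55493161 -0.02065322  0.10360028]
top none
scene [214 156  19  11 126] ((553.4839477539062, -17.18027114868164), (27.73455810546875, 54.31568908691406), 86.00023651123047) [ 0.55558479 -0.01500679  0.10256745]
```

View pics/s3.png

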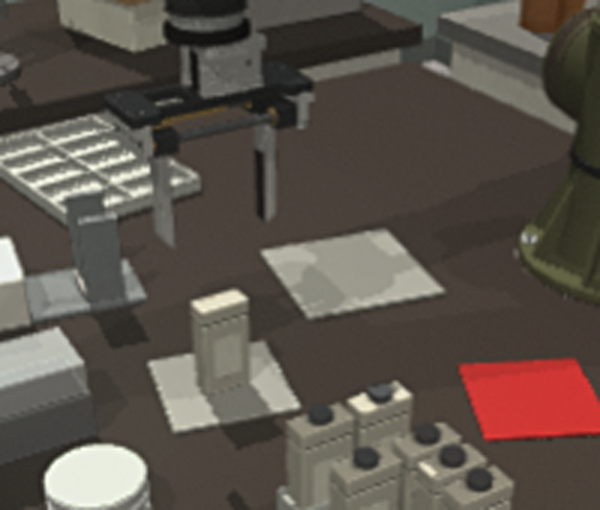

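The cassette stands free on the pad at (220,345), centre about (0.555,−0.020), upright. While the gripper is empty I'll measure the dock from close up.

```bash
python3 -c "
from h import *
to(.577,-.277,.25,-.2)"
```

```text
shift cm [  2.91  -5.   -25.74] turn 0.173
```

Emit:
{"fn": "jog_arm", "kwargs": {"targets": [[9.4,[0.2,-3,-2],0.17],[9.4,[1.0,-5,-6],0.17],[9.4,[1.5,-5,-10],0.17],[9.4,[2,-5,-14],0.17],[9.4,[2.9,-5,-18],0.17],[9.4,[2.9,-5,-22],0.17],[9.4,[2.9,-5,-25],0.17],[9.4,[2.9,-5,-25.7],0.17],[9.4,[2.9,-5,-25.7],0.17],[9.4,[2.9,-5,-25.7],0.17]]}}

```text
time_s: 10.5
ee_pos: [0.5774, -0.2755, 0.2511]
eef_rot: [-1.57, 0.001, -0.196]
force: [-1.0, 0.9, 1.0]
grip_width: 0.0936
```

```bash
python3 - <<'E'
from h import *
o=ctrl.get_obs();print(o['time_s'],o['ee_pos'],o['eef_rot'])
c=shot('wrist');W=cloud(c);np.savez('wd.npz',W=W,img=c['img']);save(c,'wd.png',s=1.4)
Z=W[...,2]; near=(abs(W[...,0]-.577)<.08)&(abs(W[...,1]+.277)<.08)
def rect(m,n):
    P=W[m];r=cv2.minAreaRect((P[:,:2]*1000).astype(np.float32));print(n,len(P),np.round(r[0],1),np.round(r[1],1),round(r[2],1),P.mean(0).round(4))
m=near&(Z>.105)&(Z<.118)
k,l,s,ce=cv2.connectedComponentsWithStats(m.astype(np.uint8))
for i in range(1,k):
    if s[i,4]>60: rect(l==i,'cheek%s'%s[i])
if m.sum(): rect(m,'both')
m=(Z>.05)&(Z<.07)&(W[...,0]>.63)&(abs(W[...,1]+.3)<.1); 
if m.sum()>20: rect(m,'housing')
m=near&(Z>.011)&(Z<.021)
k,l,s,ce=cv2.connectedComponentsWithStats(m.astype(np.uint8))
for i in range(1,k):
    if s[i,4]>40: rect(l==i,'lip%s'%s[i])
E
```

```text
10.5 [ 0.57742727 -0.27553434  0.25105815] [-1.57035318e+00  6.98483429e-04 -1.96282649e-01]
cheek[241 151  41  10 371] 371 [ 585.9 -245.4] [ 9.5 43.4] 78.4 [ 0.5856 -0.2455  0.1097]
cheek[242 214  38  10 343] 343 [ 571.5 -315.9] [10.1 42.3] 78.6 [ 0.5714 -0.3155  0.1096]
both 714 [ 578.6 -280.9] [81.9 43.3] 78.3 [ 0.5788 -0.2791  0.1096]
housing 3723 [ 694.9 -305.1] [110.3  60.3] 77.7 [ 0.6956 -0.2996  0.0613]
lip[243 161  35  36 352] 352 [ 576.6 -287.8] [51.9 49.6] 78.7 [ 0.5749 -0.2891  0.0159]
```

View pics/wd.png

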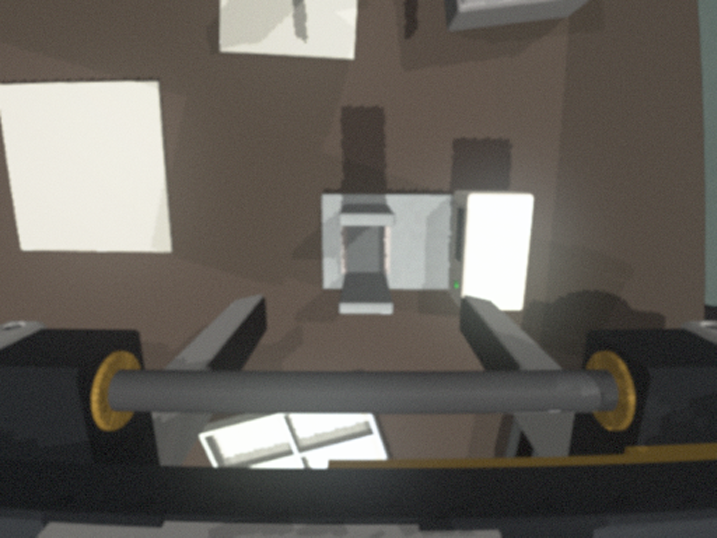

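The dock cheeks show at (367,217) and (366,308), giving a centre of about (0.5786,−0.281) and yaw −0.203. The wrist and top cameras differ by 4 mm along tool z. The first grasp already fixed the cassette's x, so hovering over the pad at the regrasp yaw will measure that bias.

```bash
python3 -c "
from h import *
to(.5552,-.020,.25,-1.598)"
```

```text
shift cm [-7.16  0.15 24.61] turn 1.402
```

Emit:
{"fn": "jog_arm", "kwargs": {"targets": [[9.4,[-1,0.1,3],0.14],[9.4,[-2,0.1,7],0.28],[9.4,[-3.2,0.1,11],0.42],[9.4,[-4.4,0.1,15],0.56],[9.4,[-5.6,0.1,19],0.7],[9.4,[-6.8,0.1,22.5],0.84],[9.4,[-7.2,0.1,24.5],0.98],[9.4,[-7.2,0.1,24.6],1.12],[9.4,[-7.2,0.1,24.6],1.26],[9.4,[-7.2,0.1,24.6],1.4]]}}

```text
time_s: 11.55
ee_pos: [0.5545, -0.0197, 0.2508]
eef_rot: [-1.57, 0.0, -1.601]
force: [-0.2, 0.1, 0.4]
grip_width: 0.0939
```

Emit:
{"fn": "jog_arm", "kwargs": {"targets": [[9.4,[0,0,0],0],[9.4,[0,0,0],0]]}}

```text
time_s: 11.75
ee_pos: [0.5547, -0.0206, 0.2507]
eef_rot: [-1.571, 0.0, -1.592]
force: [0.4, -0.6, -1.0]
grip_width: 0.0941
```

```bash
python3 - <<'E'
from h import *
o=ctrl.get_obs();print(o['time_s'],o['ee_pos'],o['eef_rot'],o['qpos'].round(2))
c=shot('wrist');W=cloud(c);Z=W[...,2]
m=(abs(W[...,0]-.555)<.05)&(abs(W[...,1]+.02)<.04)&(Z>.095)&(Z<.113)
k,l,s,ce=cv2.connectedComponentsWithStats(m.astype(np.uint8))
i=1+s[1:,4].argmax();P=W[l==i];print(s[i],cv2.minAreaRect((P[:,:2]*1000).astype(np.float32)),P.mean(0))
to(.5552,-.020,.0735,-1.598)
E
```

```text
11.75 [ 0.55466997 -0.02056822  0.25065571] [-1.57055456e+00  4.94194442e-05 -1.59175399e+00] [-0.1   0.29  1.47  0.    1.38  1.49]
[ 247  160   24   46 1058] ((555.8330078125, -21.329936981201172), (25.748767852783203, 51.5526123046875), 88.15479278564453) [ 0.55681046 -0.02106495  0.10373618]
shift cm [-0.08 17.71  0.04] turn 0.006
```

The wrist camera agrees with the known x to within 0.6 mm, and both wrist views give y = −0.0215. I'll trust it and regrasp by the labelled faces.

Emit:
{"fn": "jog_arm", "kwargs": {"targets": [[9.4,[0.07,3,0.05],0.006],[9.4,[0.07,6.5,0.05],0.006],[9.4,[0.07,10,0.05],0.006],[9.4,[0.07,12.5,0.05],0.006],[9.4,[0.07,14.5,0.05],0.006],[9.4,[0.07,16,0.05],0.006],[9.4,[0.07,17.0,0.05],0.006],[9.4,[0.07,17.4,0.05],0.006],[9.4,[0.07,17.4,0.05],0.006]]}}

```text
time_s: 12.7
ee_pos: [0.5553, -0.022, 0.0765]
eef_rot: [-1.571, 0.0, -1.602]
force: [0.6, -0.5, 0.0]
grip_width: 0.094
```

Emit:
{"fn": "jog_arm", "kwargs": {"targets": [[5,[0,0,0],0],[4,[0,0,0],0],[3.2,[0,0,0],0],[2.8,[0,0,0],0],[2.2,[0,0,0],0],[2.2,[0,0,0],0],[2.2,[0,0,0],0],[2.2,[0,0,0],0],[2.2,[0,0,0],0],[2.2,[0,0,0],0]], "grip_force": 20}}

```text
time_s: 13.7
ee_pos: [0.5553, -0.022, 0.0765]
eef_rot: [-1.571, 0.0, -1.603]
force: [0.1, 0.9, -0.4]
grip_width: 0.0254
```

Emit:
{"fn": "jog_arm", "kwargs": {"targets": [[2.2,[0,-0.5,0],0],[2.2,[0,-2,0],0],[2.2,[0,-4.5,0],0],[2.2,[0,-7.5,0],0],[2.2,[0,-10.5,0],0],[2.2,[0,-13.5,0],0],[2.2,[0,-15.5,0],0],[2.2,[0,-16,0],0],[2.2,[0,-16,0],0]]}}

```text
time_s: 14.6
ee_pos: [0.5553, -0.022, 0.2366]
eef_rot: [-1.57, -0.0, -1.603]
force: [0.7, 0.2, -1.3]
grip_width: 0.0255
```

```bash
python3 -c "
from h import *
o=ctrl.get_obs();print(o['time_s'],o['ee_pos'],o['grip_width'],o['force'])
to(.5786,-.2808,.236,-.203)"
```

```text
14.6 [ 0.55532551 -0.02203526  0.2366297 ] 0.02549197185536162 [ 0.70968241  0.21205379 -1.25193867]
shift cm [25.79  0.07  3.16] turn -1.4
```

Emit:
{"fn": "jog_arm", "kwargs": {"targets": [[2.2,[1.5,0,0.3],-0.1],[2.2,[4,0,0.6],-0.24],[2.2,[7,0,0.9],-0.38],[2.2,[10,0,1.2],-0.52],[2.2,[13,0,1.6],-0.66],[2.2,[16,0,2],-0.8],[2.2,[19,0,2.4],-0.94],[2.2,[22,0,2.8],-1.08],[2.2,[24.5,0,3.1],-1.22],[2.2,[25.6,0,3.16],-1.34]]}}

```text
time_s: 15.6
ee_pos: [0.578, -0.2808, 0.2341]
eef_rot: [-1.57, 0.003, -0.259]
force: [-0.1, 0.5, -1.6]
grip_width: 0.026
```

Emit:
{"fn": "jog_arm", "kwargs": {"targets": [[2.2,[0,0,0],0],[2.2,[0,0,0],0],[2.2,[0,0,0],0]]}}

```text
time_s: 15.9
ee_pos: [0.5787, -0.278, 0.236]
eef_rot: [-1.57, 0.001, -0.265]
force: [-0.6, 0.1, -2.4]
grip_width: 0.0254
```

```bash
python3 - <<'E'
from h import *
o=ctrl.get_obs();print(o['time_s'],o['ee_pos'],o['eef_rot'],o['grip_width'],o['force'])
to(.5786,-.2808,.236,-.203)
c=shot('wrist');W=cloud(c);Z=W[...,2];near=(abs(W[...,0]-.577)<.06)&(abs(W[...,1]+.277)<.07)
for a,b in((.25,.28),(.105,.118)):
  m=near&(Z>a)&(Z<b)
  k,l,s,ce=cv2.connectedComponentsWithStats(m.astype(np.uint8))
  for i in range(1,k):
    if s[i,4]>150:
      P=W[l==i];r=cv2.minAreaRect((P[:,:2]*1000).astype(np.float32));print(s[i],np.round(r[0],1),np.round(r[1],1),round(r[2],1),P.mean(0).round(4))
save(c,'w5.png',s=1.2); save(shot('scene'),'s5.png',(100,60,260,190),4)
E
```

```text
15.9 [ 0.57868063 -0.27799667  0.23600909] [-1.57049016e+00  7.80672896e-04 -2.65047607e-01] 0.025426993032225485 [-0.60339961  0.07202001 -2.42245328]
shift cm [ 0.07  0.   -0.27] turn -0.062
[ 211  199   97   66 4427] [ 581.4 -270.2] [39.1 40.8] 22.9 [ 0.5818 -0.2685  0.2637]
[237 150  42  12 414] [ 586.2 -245.7] [10.1 42.6] 78.4 [ 0.5862 -0.2455  0.1096]
```

View pics/s5.png

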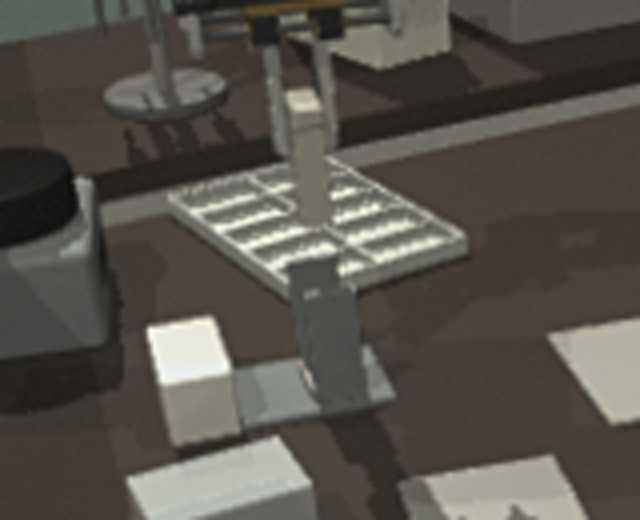

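It is upright and about 90 mm above the cheeks. I'll correct yaw and y first, then lower.

Emit:
{"fn": "jog_arm", "kwargs": {"targets": [[2.2,[0.05,0,-0.27],-0.062],[2.2,[0.05,0,-0.27],-0.062],[2.2,[0.05,0,-0.27],-0.062],[2.2,[0.05,0,-0.27],-0.062]]}}

```text
time_s: 16.4
ee_pos: [0.5785, -0.2814, 0.2365]
eef_rot: [-1.571, -0.0, -0.202]
force: [0.3, -0.2, -0.8]
grip_width: 0.0257
```

```bash
python3 - <<'E'
from h import *
o=ctrl.get_obs();print(o['time_s'],o['ee_pos'],o['eef_rot'],o['force'])
to(.5788,-.2809,.0785,-.203)
c=shot('wrist');W=cloud(c);Z=W[...,2];save(c,'w6.png',(150,100,350,250),3)
m=(abs(W[...,0]-.58)<.05)&(abs(W[...,1]+.28)<.05)&(Z>.25)&(Z<.28)&(c['img'].min(-1)>120)
P=W[m]; r=cv2.minAreaRect((P[:,:2]*1000).astype(np.float32));print(len(P),r,np.percentile(P,[2,98],0))
E
```

```text
16.4 [ 0.57848111 -0.28139445  0.23653989] [-1.57079279e+00 -3.75407636e-05 -2.02350535e-01] [ 0.34503885 -0.1536171  -0.77935764]
shift cm [ 0.02 15.8   0.05] turn 0.001
3151 ((583.78955078125, -283.1574401855469), (51.802757263183594, 37.70760726928711), 78.78031921386719) [[ 0.56719369 -0.30549615  0.25563862]
 [ 0.59490797 -0.25673443  0.26518891]]
```

View pics/w6.png

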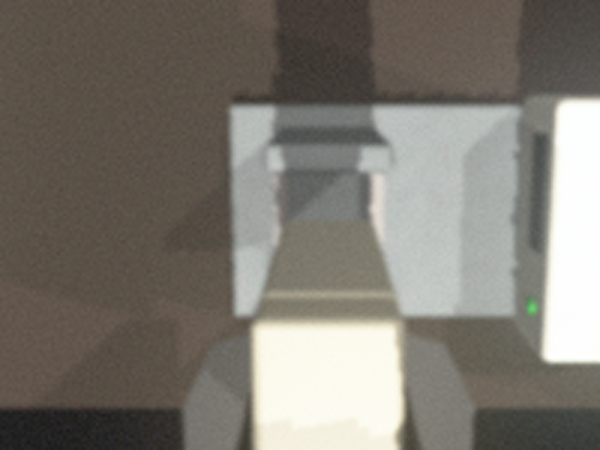

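The lid at (328,385) lines up with the bay at (323,195), and its width is centred within about 1 mm. Lowering now.

Emit:
{"fn": "jog_arm", "kwargs": {"targets": [[2.2,[0,2,0.05],0],[2.2,[0,4.5,0.05],0],[2.2,[0,6.5,0.05],0],[2.2,[0,8,0.05],0],[2.2,[0,9.5,0.05],0],[2.2,[0,11,0.05],0],[2.2,[0,12.5,0.05],0],[2.2,[0,13.7,0.05],0],[2.2,[0,14,0.05],0],[2.2,[0,14,0.05],0]]}}

```text
time_s: 17.45
ee_pos: [0.5785, -0.2811, 0.0962]
eef_rot: [-1.571, 0.0, -0.201]
force: [-0.5, -0.2, -0.5]
grip_width: 0.026
```

Emit:
{"fn": "jog_arm", "kwargs": {"targets": [[2.2,[0,0.5,0],0],[2.2,[0,1.0,0],0],[2.2,[0,1.4,0],0],[2.2,[0,1.5,0],0],[2.2,[0,1.5,0],0]]}}

```text
time_s: 17.95
ee_pos: [0.5785, -0.2811, 0.0814]
eef_rot: [-1.571, 0.0, -0.201]
force: [0.3, 1.0, -1.8]
grip_width: 0.026
```

Emit:
{"fn": "jog_arm", "kwargs": {"targets": [[2.2,[0,0.1,0],0],[2.2,[0,0.2,0],0],[2.2,[0,0.2,0],0],[2.2,[0,0.2,0],0]]}}

```text
time_s: 18.35
ee_pos: [0.5786, -0.2812, 0.0796]
eef_rot: [-1.571, -0.0, -0.201]
force: [-0.0, 0.0, -1.1]
grip_width: 0.026
```

Emit:
{"fn": "jog_arm", "kwargs": {"targets": [[2.2,[0,0.1,0],0],[2.2,[0,0.1,0],0],[2.2,[0,0.1,0],0]]}}

```text
time_s: 18.65
ee_pos: [0.5786, -0.2812, 0.0785]
eef_rot: [-1.571, -0.0, -0.201]
force: [0.0, -0.6, -1.1]
grip_width: 0.026
```

Emit:
{"fn": "jog_arm", "kwargs": {"targets": [[2.2,[0,0.1,0],0],[2.2,[0,0.1,0],0],[2.2,[0,0.1,0],0]]}}

```text
time_s: 18.95
ee_pos: [0.5786, -0.2812, 0.0785]
eef_rot: [-1.571, -0.0, -0.201]
force: [-3.5, 2.3, 6.8]
grip_width: 0.026
```

Contact came at the expected height: TCP 0.0785 with +7 N. I'll release and retreat.

Emit:
{"fn": "jog_arm", "kwargs": {"targets": [[3.4,[0,0,0],0],[5,[0,0,0],0],[7,[0,0,0],0],[7,[0,0,0],0],[7,[0,0,0],0],[7,[0,0,0],0]]}}

```text
time_s: 19.55
ee_pos: [0.5785, -0.2812, 0.0775]
eef_rot: [-1.571, 0.0, -0.201]
force: [0.5, 0.0, -0.2]
grip_width: 0.0686
```

Emit:
{"fn": "jog_arm", "kwargs": {"targets": [[7,[0,-1.5,0],0],[7,[0,-4,0],0],[7,[0,-7,0],0],[7,[0,-10,0],0],[7,[0,-13,0],0],[7,[0,-16,0],0],[7,[0,-17,0],0],[7,[0,-17,0],0],[7,[0,-17,0],0]]}}

```text
time_s: 20.45
ee_pos: [0.5782, -0.281, 0.2462]
eef_rot: [-1.57, 0.002, -0.201]
force: [0.2, 0.8, -0.2]
grip_width: 0.0701
```

```bash
python3 - <<'E'
from h import *
o=ctrl.get_obs();print(o['time_s'],o['ee_pos'],o['force'],o['grip_width'])
c=shot('wrist');W=cloud(c);Z=W[...,2];near=(abs(W[...,0]-.577)<.07)&(abs(W[...,1]+.277)<.07)
m=near&(Z>.098)&(Z<.116)
bright=c['img'].min(-1)>150
k,l,s,ce=cv2.connectedComponentsWithStats(m.astype(np.uint8))
for i in range(1,k):
    if s[i,4]>100:
      P=W[l==i];r=cv2.minAreaRect((P[:,:2]*1000).astype(np.float32));print(s[i],np.round(r[0],1),np.round(r[1],1),round(r[2],1),P.mean(0).round(4))
save(c,'w7.png',(150,100,350,250),3)
a=shot('scene');W0=np.load('s0.npz')['img'].astype(int);d=abs(a['img'].astype(int)-W0).max(-1)>60
s7=a['img'].copy();cv2.imwrite('pics/s7.png',cv2.resize(s7[60:270,90:420,::-1],None,fx=2.4,fy=2.4))
E
```

```text
20.45 [ 0.57821754 -0.2809729   0.24619666] [ 0.1651169  0.7945299 -0.2368916] 0.0701339215692318
[239 147  42  10 399] [ 586.2 -245.8] [ 9.7 43.5] 78.5 [ 0.5863 -0.2456  0.1096]
[ 248  161   24   47 1061] [ 578.6 -281.9] [51.5 25.3] 78.1 [ 0.5784 -0.2812  0.1058]
[240 210  39  11 425] [ 571.1 -315.7] [10.  43.4] 78.5 [ 0.5715 -0.3148  0.1084]
```

View pics/w7.png

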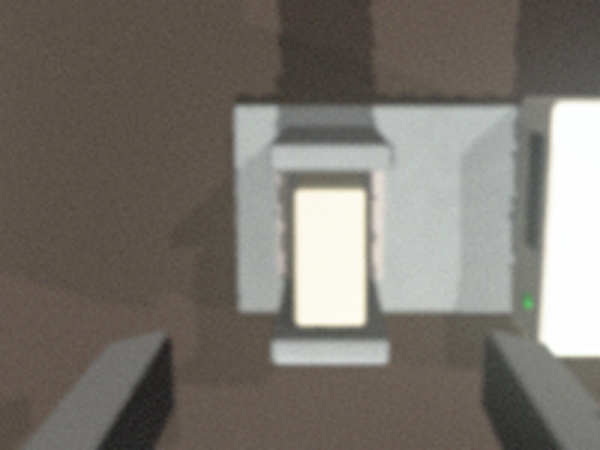

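View pics/s7.png

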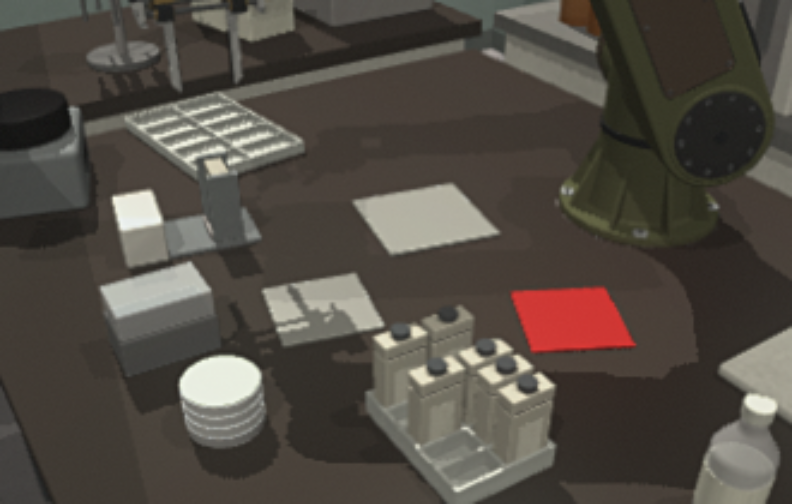

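The lid sits centred between the cheeks at (330,257), with its top at 0.1058 m where a seated cassette's would be 0.106. In the scene view the other cassettes and the bench items are where they were, and the gripper is clear. Handing in.

```bash
python3 -c "
from station import ctrl
print(ctrl.hand_in())"
```

```text
the job is handed in; nothing more can be done
None
```

The flat-topped cassette is standing in the scanner's loading dock, released and upright, and I handed the job in at about 20.5 s. The hand-in reports no verdict.

**What I did:**
- I took the cassette from the rack with one finger in the empty slot behind it.
- I stood it on the smaller grey pad and let go, lowering it until the force showed contact.
- I regripped it by its labelled faces and lowered it between the cheeks until it touched the bay floor.

**Last checks:**
- **Position:** the wrist camera puts it within about 1 mm of the bay's middle, with its width within about 0.01 rad of the dock's y axis.
- **Height:** its lid is at 105.8 mm, against 106 mm for a fully seated cassette.
- **Surroundings:** the six other cassettes and the bench items look unmoved in the scene picture. I did not measure them.
- **Gripper:** it is clear of everything, about 0.12 m above the cassette.

**Disagreement:** the top and wrist cameras differed by about 4 mm in y. I used the wrist camera, because its x reading of the cassette on the pad matched the x set by the first grasp to within 0.6 mm.

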